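# Set up a light box and lay out varnished knobs for inspection

### The job

Raise the light box's stiff lid by its lug so that it stays leaning back at 110 degrees from shut, then lift every wooden knob off the free-spinning turntable and stand them all upright on the white deck inside the rim, with at least a finger's width between their feet. With lid and knobs in place, press the light's switch once fully down and let it go; leave the stain jar standing on the turntable and everything else on the bench where it is.

Things in the scene. Friction and masses are not known exactly. Their poses are not given: they have to be found in the camera images.
- lid (a joint): lid angle in rad: 0 shut flat, 1.571 upright, 1.920 = 110 degrees open (leaning back, away from the robot), stop at 2.7. It turns about the line through point lid_hinge along the case's y; opening lifts the near edge up and over. Stiff hinge (friction 0.5 N m, 3 to 5 N at the lug); it stays where it is left. Starts shut or up to 0.3 rad ajar.
- lid_lug (a point): centre of the black lug's round end: an upright tab in the middle of the lid's near edge, 12 mm thick along the case's y, end radius 12 mm; centre 198 mm from the hinge line, 28 mm beyond the lid's edge, 6 mm above the lid's underside. Can be pinched from above across y and turns between the fingers as the lid swings. Moves with the lid.
- lid_hinge (a point): middle of the lid's hinge line, at the far upper edge of the case, 42 mm above the bench, level with the lid's underside. The lid is a flat grey panel 170 mm (hinge to near edge) x 260 mm x 12 mm with a white light panel on its inside.
- case: light box, fixed to the bench: a grey case 170 mm deep (x) x 260 mm wide (y), 42 mm high at the rim, with the hinged lid on top; on its right side (-y) a dark control strip 60 mm wide, 34 mm high, carrying the switch. Origin: centre of the underside of the lidded part; x points away from the robot to the hinge, z up.
- deck (a point): centre of the white deck under the lid, 32 mm above the bench; the deck is flat, 154 mm (x) x 244 mm (y) inside a rim 8 mm thick that stands 10 mm above it. Axes as the case.
- switch (a joint): travel of the light switch, a round white spring push button of 14 mm radius: 0 out, 0.006 m fully down (5 N), springs back
- switch_top (a point): centre of the top face of the switch button, pressed straight down; middle of the control strip, 160 mm to the right of the case's centre
- platter_top (a point): centre of the top face of the turntable: a round plywood platter of 140 mm radius, top 28 mm above the bench, on a fixed foot; it spins freely about the vertical at a touch. The knobs start standing on it about 80 mm from its centre
- jar: small amber stain jar with black cap, 36 mm diameter, 48 mm tall, 0.2 kg, standing in the middle of the turntable; it stays there. Origin: centre of its underside
- knob1: turned wooden drawer knob, about 50 g, 38 mm tall, round: foot 40 mm diameter x 6 mm, waist 22 mm diameter, head 34 mm diameter from 18 to 37 mm above its underside, gripped by the head from above. Origin: centre of its underside, z up through the head. May be absent (3 to 5 of the five are there)
- knob2: turned wooden drawer knob, about 50 g, 38 mm tall, round: foot 40 mm diameter x 6 mm, waist 22 mm diameter, head 34 mm diameter from 18 to 37 mm above its underside, gripped by the head from above. Origin: centre of its underside, z up through the head. May be absent (3 to 5 of the five are there)
- knob3: turned wooden drawer knob, about 50 g, 38 mm tall, round: foot 40 mm diameter x 6 mm, waist 22 mm diameter, head 34 mm diameter from 18 to 37 mm above its underside, gripped by the head from above. Origin: centre of its underside, z up through the head. May be absent (3 to 5 of the five are there)
- knob4: turned wooden drawer knob, about 50 g, 38 mm tall, round: foot 40 mm diameter x 6 mm, waist 22 mm diameter, head 34 mm diameter from 18 to 37 mm above its underside, gripped by the head from above. Origin: centre of its underside, z up through the head. May be absent (3 to 5 of the five are there)
- knob5: turned wooden drawer knob, about 50 g, 38 mm tall, round: foot 40 mm diameter x 6 mm, waist 22 mm diameter, head 34 mm diameter from 18 to 37 mm above its underside, gripped by the head from above. Origin: centre of its underside, z up through the head. May be absent (3 to 5 of the five are there)
- offcut: dark hardwood offcut, 60x40x24 mm, stays where it is; origin at the centre of its underside
- pencil: yellow pencil lying flat, 160 mm long and 8 mm, stays where it is; origin at the centre of its underside
- sanding_block: cork sanding block, 100x60x40 mm, stays where it is; origin at the centre of its underside
- glue: yellow glue bottle, 60 mm diameter, height 150 mm, stays where it is; origin at the centre of its underside
- varnish: squat amber varnish jar, 76 mm diameter, height 90 mm, stays where it is; origin at the centre of its underside
- hammer: claw hammer lying on the bench, length about 300 mm, stays where it is; origin at the centre of its underside
Mind the look-alikes: they are no part of the job. What is shaped like the knob5 but red is not meant.

How it is judged:
On the way, in this order (a step that is already met when the one before it is completed fails the run):
1. the lid stands at 110 degrees (within 8) and is let go (value of joint lid between 1.78 and 2.06 rad and contact force between lid and the fingers below 0.2 N and velocity of joint lid between -0.05 and 0.05 rad/s), for 0.3 s.
2. every knob stands upright on the deck, apart from the others, with the lid still at its angle (value of joint lid between 1.78 and 2.06 rad and x of knob1 in the frame of deck between -0.078 and 0.078 m and y of knob1 in the frame of deck between -0.123 and 0.123 m and z of knob1 in the frame of deck between -0.006 and 0.006 m and angle between each of knob1, knob2, knob3, knob4, knob5's own z axis and vertical below 0.12 rad and linear speed of each of knob1, knob2, knob3, knob4, knob5 below 0.03 m/s and contact force between each of knob1, knob2, knob3, knob4, knob5 and the fingers below 0.2 N and horizontal distance between knob1 and knob2 above 0.048 m and horizontal distance between each of knob1, knob2 and knob3 above 0.048 m and horizontal distance between each of knob1, knob2, knob3 and knob4 above 0.048 m and horizontal distance between each of knob1, knob2, knob3, knob4 and knob5 above 0.048 m and x of knob2 in the frame of deck between -0.078 and 0.078 m and y of knob2 in the frame of deck between -0.123 and 0.123 m and z of knob2 in the frame of deck between -0.006 and 0.006 m and x of knob3 in the frame of deck between -0.078 and 0.078 m and y of knob3 in the frame of deck between -0.123 and 0.123 m and z of knob3 in the frame of deck between -0.006 and 0.006 m and x of knob4 in the frame of deck between -0.078 and 0.078 m and y of knob4 in the frame of deck between -0.123 and 0.123 m and z of knob4 in the frame of deck between -0.006 and 0.006 m and x of knob5 in the frame of deck between -0.078 and 0.078 m and y of knob5 in the frame of deck between -0.123 and 0.123 m and z of knob5 in the frame of deck between -0.006 and 0.006 m), for 0.3 s.
3. the switch is pressed fully down (value of joint switch above 0.0045 m), for 0.05 s.
At the end, for the whole second after the job is handed in: lid at 110 degrees within 8; every knob present upright (within 7 degrees), at rest, released, on the deck inside the rim, feet at least 8 mm apart (centres over 48 mm); switch pressed after that and sprung back; jar upright on the turntable (all of step 2 and horizontal distance between jar and platter_top below 0.12 m and angle between jar's own z axis and vertical below 0.15 rad and z of jar in the frame of platter_top above -0.006 m and value of joint switch below 0.002 m); the robot touches nothing.
It fails at once if a bystander (offcut, pencil, sanding block, glue, varnish or hammer) is moved more than 40 mm (distance of any of offcut, pencil, sanding_block, glue, varnish, hammer from where it was at the start of the episode above 0.04 m).
Of knob1, knob2, knob3, knob4, knob5 only 3 to 5 are there at a start; the rules pass over those that are not, and their reading is None.
At some moment in a run one of knob1, knob2, knob3, knob4, knob5 may be knocked a few centimetres aside while the robot is not near it.
It also fails if it takes over 208 s, if anything falls off the work surface, if the arm or the gripper's body presses on something with over 40 N, if the wrist force passes 120 N, or if a joint passes its speed limit or range.

### The arm

A 6-joint arm with a two-finger parallel gripper is mounted at the origin on the work surface. World frame = base frame: x ahead of the robot, y to its left, z up, the work surface at z = 0. Lengths are in m, angles in rad, forces in N, time in s.
With the tool pointing down it reaches from about 0.375 to 0.9 m from the base axis. Payload 3.1 kg.
Tool frame: the origin (TCP) lies on the centre line of the jaws, within the pads' length; the fingertips stand 19 mm ahead of it and the grasp point (between the pads) is the TCP; z points along the fingers, y is the line along which they close (so a half turn about z gives the same grasp; the last joint's range is limited). The gripper opens to 85 mm and grips with 20 to 120 N. Pads are 22 mm wide; open, the fingers measure 114 mm over their backs; the gripper's body (76 mm by 85 mm) begins 54 mm behind the grasp point. The pads swing forward as they close: fully open they stand 13 mm farther back than shut.
Start: joints at [-1.488, 0.527, 1.433, -0, 1.181, -0.178], TCP at [0.161, -0.604, 0.25] pointing down, gripper open.
Joint ranges: [-3.08, 3.08], [-0.75, 2.2], [0.22, 2.44], [-1.43, 4.57], [0, 2.65], [-2.85, 2.85]. Speed limits (rad/s): [2.79, 2.79, 3.14, 3.14, 3.14, 3.14].

### API

Orientations are given as a unit quaternion [x, y, z, w].
In Python, from station import manip, cams, sign_off gives the robot as it stands.
- The arm moves only by the tool carry_out, never from a script. Its argument "targets" is a list that holds one entry, the list of rows, each a list of 7 numbers: the shift along the tool's x, y, z in cm, then the turn, a rotation vector about the tool's x, y, z in degrees, then the finger opening in cm, from 0 to 8.54. A call has 1 to 12 rows; each row is the pose to reach, as a shift and turn from the pose commanded when the call began, along the tool's axes at that moment; what a row does not reach only later rows make up. A row lasts 1/12 s, in which the tool goes at most 41.7 mm and 7.16 degrees, less where a joint would pass 70% of its speed; a pose out of reach is approached as far as the arm can. A call with a gripper value outside its range is refused whole. The fingers move at their own pace and stop on an object; "force" is the grip in N (left out, the last holds). Time passes only in rows, so rows that repeat a pose let the fingers close. It gives the time, the measured TCP pose, the force, the opening and the grip force at its end, in the units of the state.
- manip.sense(): the state, without advancing time (a new reading comes with each control period).
- cams.snapshot(name): name is "side" or "top"; returns the picture (480x640x3 uint8, red, green, blue); there is no depth.
- cams.camera_info(name): a dict with "K" (3x3 intrinsics, pixels), "k1" (the pictures are not rectified: a ray, as slopes to the right and down, at radius r is drawn at 1 + k1 r^2 times it, then the intrinsics apply), "T" (4x4, takes a point from camera to world coordinates). Camera axes: x right, y down, z forward; pixel columns grow to the right and rows downward; lengths in m; the calibration is good to about 2 mm. A picture is of the moment at which its call begins. camera_info takes no time and is no camera call.
- sign_off(): hands the job in; it is judged then, once.
The state is a dict: "t": time; "q": joint angles; "qd": joint speeds; "tau": joint torques, N m; "tcp_pos": TCP position; "tool_rot": TCP orientation; "force": force on the tool from outside, world axes, zero at the start; "ft_torque": the same for the moment, N m; "finger_gap": opening from 0.0 (shut) to 1.0 (fully open); "gripper_force": force on a finger pad.
Only numpy, scipy, OpenCV 4.12 (cv2) and the standard library are available. Lean on these libraries where they do the work, as an engineer would, in place of code of your own. Each camera call takes 0.05 s, during which the arm holds its last target. There are 200 camera calls.

## Working session

There is one attempt and no reset: what is moved stays moved. The work goes in short steps, Python scripts to look and compute and a tool call to move; the robot and the scene stay as the last step left them, time stands still between calls to the robot, and variables do not carry over. Pictures are saved under pics/ and viewed, at most 14 in all, crops included, and the job is handed in when it is done.

Besides the shell and the picture viewer there is one more tool, called after "Emit:" as name([rows], argument=value, ...), one row to a line, values as JSON. carry_out: Moves the arm, as the interface text tells. Its arguments: {"type":"object","properties":{"targets":{"type":"array"},"force":{"type":"number"}},"required":["targets"]}

```bash
ls; mkdir -p pics; python3 - <<'E'
from station import manip,cams
import cv2
for n in("side","top"):
    cv2.imwrite(f"pics/{n}0.png",cams.snapshot(n)[:,:,::-1]); i=cams.camera_info(n); print(n,i)
print(manip.sense())
E
```

```text
pics
side {'K': array([[507.38330798,   0.        , 316.96356852],
       [  0.        , 507.38330798, 237.53685412],
       [  0.        ,   0.        ,   1.        ]]), 'k1': -0.14875507783054645, 'T': array([[-0.82193892, -0.28812343,  0.49132607, -0.05014387],
       [-0.5695499 ,  0.42396578, -0.70417748,  0.8671676 ],
       [-0.00541541, -0.85862559, -0.51257465,  0.73424858],
       [ 0.        ,  0.        ,  0.        ,  1.        ]])}
top {'K': array([[458.41051911,   0.        , 316.47277819],
       [  0.        , 458.41051911, 234.40637957],
       [  0.        ,   0.        ,   1.        ]]), 'k1': 0.02624855702538893, 'T': array([[-0.00874496, -0.995536  ,  0.09397657,  0.47830483],
       [-0.99989816,  0.00976564,  0.01040668, -0.03887194],
       [-0.01127797, -0.093876  , -0.99552002,  1.18385305],
       [ 0.        ,  0.        ,  0.        ,  1.        ]])}
{'t': 0.1, 'q': array([-1.48850449e+00,  5.28398123e-01,  1.43379103e+00,  6.24413927e-06,
        1.18140259e+00, -1.78517422e-01]), 'qd': array([ 0.00202998, -0.00082685, -0.00363221,  0.00029347,  0.00087643,
        0.00108489]), 'tau': array([-7.26754661e-04, -4.43305135e+01, -1.78586841e+01, -1.88695140e-04,
        3.92073212e-03,  7.07798790e-06]), 'tcp_pos': array([ 0.16113215, -0.60323454,  0.24941076]), 'tool_rot': array([ 9.91509018e-01,  1.30034104e-01,  5.09563656e-05, -9.98253485e-04]), 'force': array([-0.20754146, -0.54338108,  0.28136651]), 'ft_torque': array([-0.00741481, -0.02752116,  0.03913521]), 'gripper_force': 0.0, 'finger_gap': 0.9994278061632431}
```

View pics/top0.png

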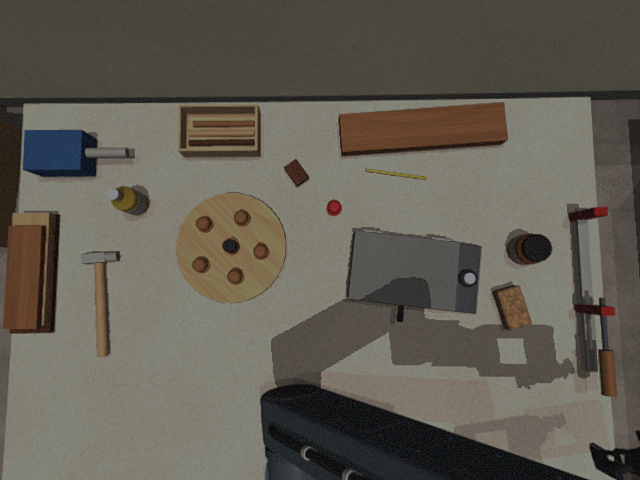

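View pics/side0.png

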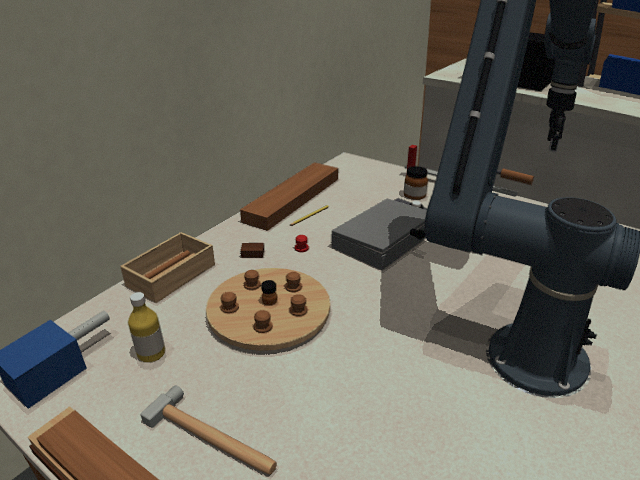

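The top view shows five brown knobs near (204,223), (242,217), (261,251), (235,275) and (201,264), with the jar at (231,246). The case spans (353,229) to (476,313), the lug is at (400,312) and the switch at (468,278). The red look-alike is at (334,208). I'll zoom in on the case.

```bash
cat > h.py <<'E'
import numpy as np,cv2
from scipy.spatial.transform import Rotation as R
from scipy.optimize import least_squares
from station import manip,cams
I={n:cams.camera_info(n) for n in("side","top")}
def proj(n,P):
    i=I[n];P=np.atleast_2d(P);c=(P-i["T"][:3,3])@i["T"][:3,:3]
    s=c[:,:2]/c[:,2:];s=s*(1+i["k1"]*(s**2).sum(1,keepdims=True))
    return s*i["K"][0,0]+i["K"][:2,2]
def at_z(n,px,z):
    "world point on the plane z seen at pixel px"
    i=I[n];K=i["K"]
    u=cv2.undistortPoints(np.array([[px]],float),K,np.array([i["k1"],0,0,0]))[0,0]
    d=i["T"][:3,:3]@np.r_[u,1];o=i["T"][:3,3]
    return o+d*(z-o[2])/d[2]
def tri(a,b):
    "point from pixels in top and side"
    f=lambda p:np.r_[proj("top",p)[0]-a,proj("side",p)[0]-b]
    r=least_squares(f,[.5,0,.05]);return r.x,np.abs(r.fun).max()
def tool(p):
    "shift in cm along the tool axes from the measured pose to world point p"
    s=manip.sense();return R.from_quat(s["tool_rot"]).inv().apply(np.array(p)-s["tcp_pos"])*100
def crop(img,x,y,w,h,k,name):
    cv2.imwrite(name,cv2.resize(img[y:y+h,x:x+w],None,fx=k,fy=k,interpolation=cv2.INTER_CUBIC)[:,:,::-1])
E
python3 - <<'E'
from h import *
t=cv2.imread("pics/top0.png")[:,:,::-1];s=cv2.imread("pics/side0.png")[:,:,::-1]
a=cv2.resize(t[220:330,335:495],None,fx=5,fy=5,interpolation=2)
b=cv2.resize(s[190:275,320:440],None,fx=5,fy=5,interpolation=2)
g=lambda m:np.clip(255*(m/255.)**.6,0,255).astype(np.uint8)[:,:,::-1]
cv2.imwrite("pics/ct.png",g(a));cv2.imwrite("pics/cs.png",g(b))
for p in [(204,223),(242,217),(261,251),(235,275),(201,264)]:print(at_z("top",p,.065).round(3))
print(at_z("top",(231,246),.076))
E
```

```text
[0.615 0.249 0.065]
[0.629 0.156 0.065]
[0.544 0.109 0.065]
[0.487 0.172 0.065]
[0.514 0.255 0.065]
[0.55668399 0.18020447 0.076     ]
```

View pics/ct.png

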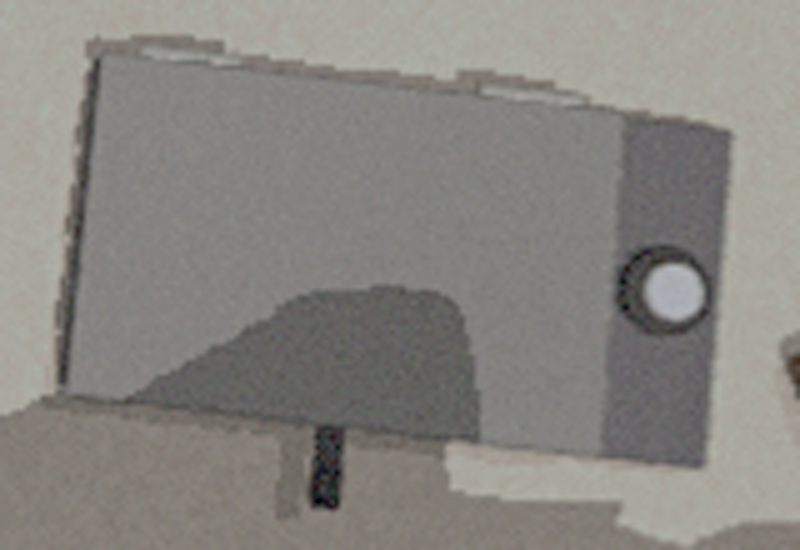

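View pics/cs.png

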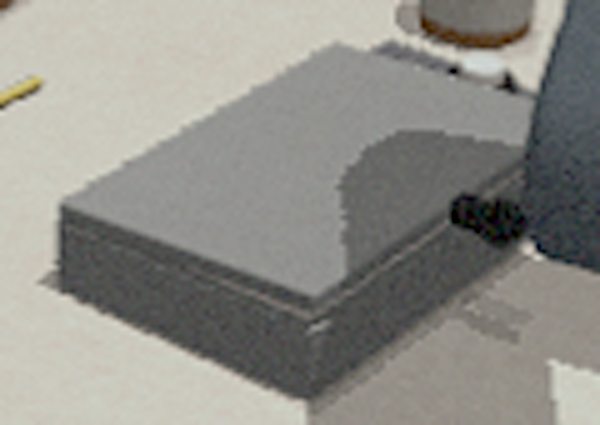

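The top crop shows the lid's corners at (100,57), (625,115), (602,455) and (65,398). The strip ends at (733,130) and (705,466), the switch is at (676,291), and the lug spans (325,428) to (325,508). In the side crop the lid's left corners are at (62,205) and (318,300), the case base at (308,400), and the lug near (500,220). I'll fit the pose to these.

```bash
cat >> h.py <<'E'
def case_pt(c,l): # c=x,y,yaw
    l=np.atleast_2d(l);ca,sa=np.cos(c[2]),np.sin(c[2])
    return np.c_[c[0]+ca*l[:,0]-sa*l[:,1],c[1]+sa*l[:,0]+ca*l[:,1],l[:,2]]
def lid_pt(c,a,l): # l: distance from hinge toward near edge, y, height over underside
    l=np.atleast_2d(l);r,h=l[:,0],l[:,2]
    return case_pt(c,np.c_[.085-r*np.cos(a)+h*np.sin(a),l[:,1],.042+r*np.sin(a)+h*np.cos(a)])
E
python3 - <<'E'
from h import *
T=np.array([(100,57),(65,398),(602,455),(625,115),(733,130),(705,466),(325,484),(676,291)])/5+[335,220]-.4
S=np.array([(62,205),(318,300),(308,400),(60,285),(503,220)])/5+[320,190]-.4
L=[[0,.13,.012],[.17,.13,.012]]
def f(p):
    c=p[:3]
    a=np.r_[lid_pt(c,p[3],L+[[.17,-.13,.012],[0,-.13,.012]]),case_pt(c,[[.085,-.19,.034],[-.085,-.19,.034]]),lid_pt(c,p[3],[.198,0,.006]),case_pt(c,[0,-.16,.034+p[4]])]
    b=np.r_[lid_pt(c,p[3],L),case_pt(c,[[-.085,.13,0],[.085,.13,0]]),lid_pt(c,p[3],[.198,0,.006])]
    return np.r_[(proj("top",a)-T).ravel(),(proj("side",b)-S).ravel()]
r=least_squares(f,[.47,-.2,-.1,.05,.01]);print(r.x.round(4));print(r.fun.round(1))
c=r.x[:3]
print("lug",lid_pt(c,r.x[3],[.198,0,.006]),"hinge",case_pt(c,[.085,0,.042]),"switch",case_pt(c,[0,-.16,.034+r.x[4]]))
E
```

```text
[ 0.4935 -0.2397 -0.1165  0.0553  0.0236]
[-0.4 -0.5 -0.1  0.3  0.4  0.9  0.1 -0.9  0.3 -0.4  0.8  0.9  0.2  0.7
 -0.   0.1 -1.2 -0.6 -0.2 -0.5  0.5  0.6 -0.8  0.6 -0.2  0.7]
lug [[ 0.38193122 -0.22667406  0.05894136]] hinge [[ 0.5779588  -0.24961265  0.042     ]] switch [[ 0.47493898 -0.39864928  0.05763768]]
```

```bash
cat >> h.py <<'E'
C=[.4935,-.2397,-.1165]; A0=.0553
E
python3 - <<'E'
from h import *
p=lid_pt(C,A0,[.198,0,.006])[0]
print(tool(p+[0,0,.09]),tool(p+[0,0,.002]))
q=np.array([lid_pt(C,a,[.198,0,.006])[0] for a in np.linspace(A0,1.95,25)])-p
k=np.array(case_pt([0,0,-C[2]],q))
print((k*100).round(2)[:, [0,2]].tolist())
E
```

```text
[ 31.0370725  -30.67354518  10.11913894] [ 31.03389868 -30.65624172  18.91912136]
[[0.0, 0.0], [0.2, 1.55], [0.51, 3.08], [0.95, 4.58], [1.5, 6.05], [2.17, 7.46], [2.95, 8.82], [3.83, 10.11], [4.81, 11.33], [5.88, 12.46], [7.04, 13.51], [8.28, 14.47], [9.59, 15.32], [10.96, 16.07], [12.39, 16.7], [13.86, 17.22], [15.37, 17.63], [16.91, 17.91], [18.47, 18.07], [20.03, 18.11], [21.59, 18.03], [23.14, 17.82], [24.67, 17.49], [26.17, 17.04], [27.62, 16.48]]
```

Emit:
carry_out([
  [[3,-3,0,0,0,3,6],[6,-6,0,0,0,7,6],[9,-9,1,0,0,12,6],[12,-12,2,0,0,17,6],[15,-15,3,0,0,21.6,6],[18,-18,4,0,0,21.6,6],[21,-21,5,0,0,21.6,6],[24,-24,6,0,0,21.6,6],[27,-27,8,0,0,21.6,6],[29.5,-29.2,9,0,0,21.6,6],[31,-30.7,10.1,0,0,21.6,6],[31,-30.7,10.1,0,0,21.6,6]],
], force=40)

```text
t: 1.1
tcp_pos: [0.3812, -0.2209, 0.1471]
tool_rot: [0.998, -0.055, -0.003, -0.003]
force: [-1.3, 0.4, -0.6]
finger_gap: 0.704
gripper_force: 0.0
```

```bash
python3 - <<'E'
from h import *
p=lid_pt(C,A0,[.198,0,.006])[0]
print(tool(p+[0,0,.003]),R.from_quat(manip.sense()["tool_rot"]).as_matrix()[:,0])
s=cams.snapshot("side");crop(s,300,100,200,150,4,"pics/s1.png")
E
```

```text
[0.18485004 0.61532433 8.51255108] [ 0.99389451 -0.11018275 -0.00578477]
```

View pics/s1.png

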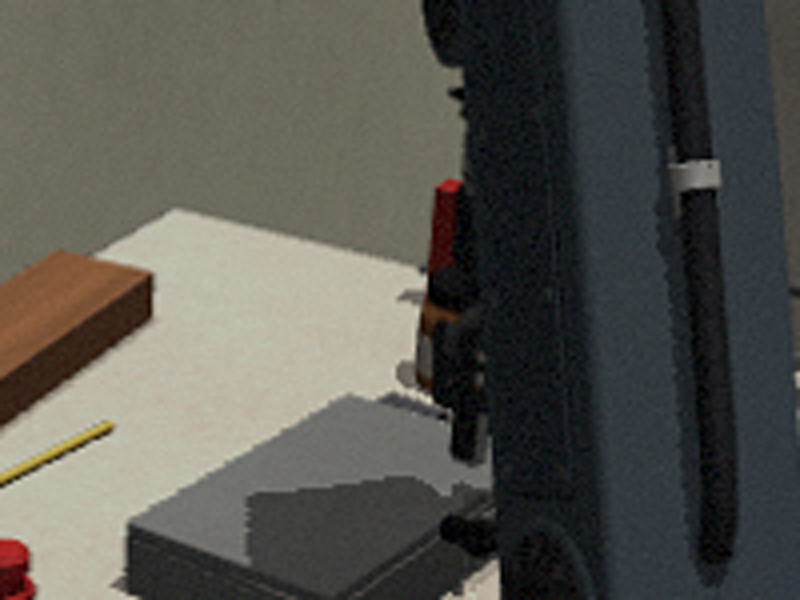

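The side view shows the fingers at about (465,430) in the crop, above the lug at (465,530), with the arm hiding most of the rest.

Emit:
carry_out([
  [[0,0,1,0,0,0,6],[0,0,2,0,0,0,6],[0,0,2,0,0,0,6],[0,0,2,0,0,0,6],[0,0,2,0,0,0,6]],
])

```text
t: 1.57
tcp_pos: [0.3816, -0.2283, 0.1298]
tool_rot: [0.998, -0.059, 0.0, 0.0]
force: [0.4, 0.4, -0.6]
finger_gap: 0.705
gripper_force: 0.0
```

```bash
python3 - <<'E'
from h import *
p=lid_pt(C,A0,[.198,0,.006])[0]
print(tool(p+[0,0,.003]),R.from_quat(manip.sense()["tool_rot"]).as_matrix()[:,0])
E
```

```text
[ 0.00889237 -0.17734388  6.78454652] [ 9.93112473e-01 -1.17162297e-01  7.82017058e-04]
```

Emit:
carry_out([
  [[0,-0.1,1.2,0,0,0,5],[0,-0.1,2.4,0,0,0,5],[0,-0.1,3.6,0,0,0,5],[0,-0.1,4.8,0,0,0,5],[0,-0.1,5.8,0,0,0,5],[0,-0.1,6.7,0,0,0,5],[0,-0.1,6.7,0,0,0,5],[0,-0.1,6.7,0,0,0,5]],
])

```text
t: 2.23
tcp_pos: [0.3816, -0.2266, 0.0624]
tool_rot: [0.998, -0.058, -0.0, -0.0]
force: [-0.2, -0.7, 0.6]
finger_gap: 0.584
gripper_force: 0.0
```

Emit:
carry_out([
  [[0,0,0,0,0,0,3],[0,0,0,0,0,0,2],[0,0,0,0,0,0,0.8],[0,0,0,0,0,0,0.8],[0,0,0,0,0,0,0.8],[0,0,0,0,0,0,0.8],[0,0,0,0,0,0,0.8],[0,0,0,0,0,0,0.8]],
])

```text
t: 2.9
tcp_pos: [0.3819, -0.2265, 0.0625]
tool_rot: [0.998, -0.058, 0.0, 0.0]
force: [0.0, 0.3, 1.9]
finger_gap: 0.133
gripper_force: 43.3
```

Emit:
carry_out([
  [[0.2,0,-1.55,0,0,0,0.8],[0.5,0,-3.1,0,0,0,0.8],[0.95,0,-4.6,0,0,0,0.8],[1.5,0,-6.05,0,0,0,0.8],[2.15,0,-7.45,0,0,0,0.8],[2.95,0,-8.8,0,0,0,0.8],[3.85,0,-10.1,0,0,0,0.8],[4.8,0,-11.3,0,0,0,0.8],[5.9,0,-12.45,0,0,0,0.8],[7.05,0,-13.5,0,0,0,0.8],[8.3,0,-14.45,0,0,0,0.8],[9.6,0,-15.3,0,0,0,0.8]],
])

```text
t: 3.9
tcp_pos: [0.4746, -0.2379, 0.2144]
tool_rot: [0.998, -0.057, -0.004, 0.0]
force: [-3.8, -4.4, -5.3]
finger_gap: 0.132
gripper_force: 38.9
```

```bash
python3 - <<'E'
from h import *
s=manip.sense();print(s["finger_gap"],s["gripper_force"],s["force"])
d=case_pt([0,0,-C[2]],s["tcp_pos"]-case_pt(C,[.085,0,.042])[0])[0];print(d,np.hypot(d[0],d[2]),np.arctan2(d[2],-d[0]))
for a in np.linspace(.97,1.95,13):print((tool(lid_pt(C,a,[.198,0,.006])[0]+[0,0,.003])).round(2),a.round(2))
E
```

```text
0.1317321547080277 38.89918936078175 [-3.84162604 -4.36291343 -5.27205538]
[-0.10395846 -0.00043941  0.172442  ] 0.2013544319094528 1.0282762113485928
[-0.3  -0.04  0.27] 0.97
[ 1.09 -0.04 -0.55] 1.05
[ 2.54 -0.04 -1.26] 1.13
[ 4.05 -0.04 -1.85] 1.21
[ 5.6  -0.03 -2.32] 1.3
[ 7.18 -0.03 -2.66] 1.38
[ 8.78 -0.03 -2.87] 1.46
[10.4  -0.03 -2.94] 1.54
[12.01 -0.02 -2.89] 1.62
[13.62 -0.02 -2.7 ] 1.7
[15.21 -0.02 -2.38] 1.79
[16.76 -0.02 -1.93] 1.87
[18.27 -0.02 -1.36] 1.95
```

Emit:
carry_out([
  [[1.4,0,-0.75,0,0,0,0.8],[2.8,0,-1.4,0,0,0,0.8],[4.3,0,-1.9,0,0,0,0.8],[5.8,0,-2.3,0,0,0,0.8],[7.3,0,-2.6,0,0,0,0.8],[8.9,0,-2.75,0,0,0,0.8],[10.5,0,-2.8,0,0,0,0.8],[12,0,-2.7,0,0,0,0.8],[13.5,0,-2.5,0,0,0,0.8],[15,0,-2.2,0,0,0,0.8],[16.5,0,-1.7,0,0,0,0.8],[17.5,0,-1.35,0,0,0,0.8]],
])

```text
t: 4.9
tcp_pos: [0.6513, -0.2601, 0.2301]
tool_rot: [0.998, -0.058, -0.0, 0.002]
force: [-3.1, -3.5, 8.8]
finger_gap: 0.13
gripper_force: 42.6
```

Emit:
carry_out([
  [[0,0,0,0,0,0,0.8],[0,0,0,0,0,0,0.8],[0,0,0,0,0,0,0.8],[0,0,0,0,0,0,0.8]],
])

```text
t: 5.23
tcp_pos: [0.6519, -0.2602, 0.2298]
tool_rot: [0.998, -0.058, 0.002, 0.002]
force: [1.4, -5.2, 3.3]
finger_gap: 0.13
gripper_force: 42.1
```

```bash
python3 - <<'E'
from h import *
s=manip.sense();print(s["finger_gap"],s["gripper_force"],s["force"])
d=case_pt([0,0,-C[2]],s["tcp_pos"]-case_pt(C,[.085,0,.042])[0])[0];print(d,np.hypot(d[0],d[2]),np.arctan2(d[2]-.003,-d[0])-.03)
E
```

```text
0.1304065533913373 42.14968830929138 [ 1.42866283 -5.15906525  3.31072133]
[ 0.07475337 -0.00191373  0.18783904] 0.20216718625519237 1.9251107759059933
```

Emit:
carry_out([
  [[0,0,0,0,0,0,2],[0,0,0,0,0,0,3.5],[0,0,0,0,0,0,5],[0,0,0,0,0,0,5.5],[0,0,-1,0,0,0,5.5],[0,0,-3,0,0,0,5.5],[0,0,-5,0,0,0,5.5],[-4,-4,-5,0,0,0,5.5],[-7,-8,-5,0,0,0,5.5],[-9,-12,-5,0,0,0,5.5],[-9,-14,-5,0,0,0,5.5],[-9,-14,-5,0,0,0,5.5]],
])

```text
t: 6.23
tcp_pos: [0.5744, -0.1012, 0.2796]
tool_rot: [0.998, -0.056, -0.002, -0.002]
force: [-0.4, -0.7, 0.1]
finger_gap: 0.645
gripper_force: 0.0
```

```bash
python3 - <<'E'
from h import *
import time
t=cams.snapshot("top");s=cams.snapshot("side")
cv2.imwrite("pics/top2.png",t[:,:,::-1]);cv2.imwrite("pics/side2.png",s[:,:,::-1])
print(manip.sense()["tcp_pos"])
E
```

```text
[ 0.57751914 -0.10641526  0.2799464 ]
```

View pics/top2.png

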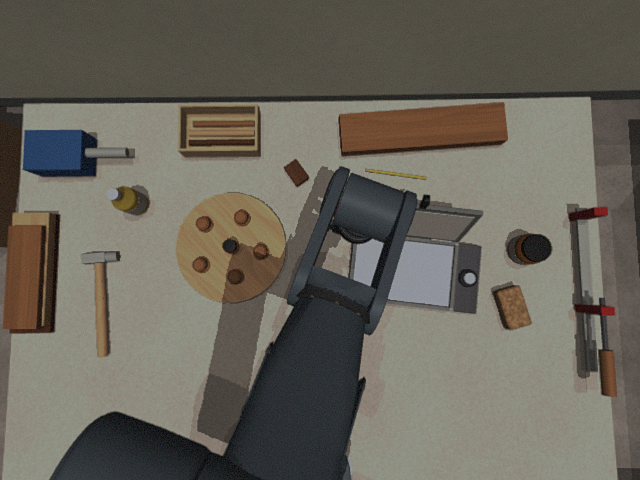

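View pics/side2.png

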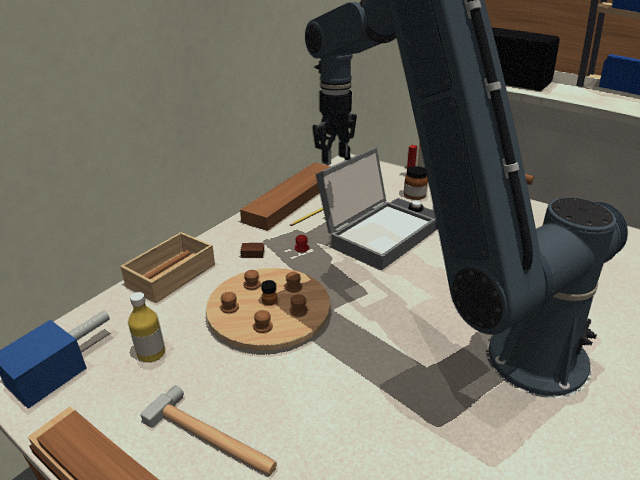

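The lid leans back with its lug at (426,201) in the top view, and its top corners are at (319,176) and (377,151) in the side view. The five knobs haven't moved and the deck is clear. Next I'll check the lid angle and write a knob finder.

```bash
cat >> h.py <<'E'
def blobs(img,amin=40):
    f=cv2.GaussianBlur(img,(0,0),.8).astype(float)+1
    m=((f[...,0]/f[...,1]>1.4)&(f[...,0]/f[...,1]<2.6)).astype(np.uint8)
    n,_,st,c=cv2.connectedComponentsWithStats(m)
    return [(c[i],st[i,4]) for i in range(1,n) if amin<st[i,4]<600]
def knobs(img=None,z=.028):
    "knobs in the top view standing on height z: (x,y,blob area)"
    img=cams.snapshot("top") if img is None else img
    out=[]
    for c,a in blobs(img):
        p=at_z("top",c,z+.026);out.append((*p[:2].round(4),a))
    return out
PC=np.array([.553,.180])
def on_platter(k): return [p for p in k if np.hypot(p[0]-PC[0],p[1]-PC[1])<.14]
E
python3 - <<'E'
from h import *
t=cv2.imread("pics/top2.png")[:,:,::-1];t0=cv2.imread("pics/top0.png")[:,:,::-1]
print(on_platter(knobs(t)));print(on_platter(knobs(t0)))
f=lambda p:np.r_[(proj("side",lid_pt(C,p[0],[[.17,.13,.006],[.17,-.13,.006]]))-[(318.5,176),(377,151.5)]).ravel(),(proj("top",lid_pt(C,p[0],[.198,0,.006]))-(426,201)).ravel()]
r=least_squares(f,[1.9]);print(r.x,r.fun)
k=on_platter(knobs(t));x,y=[q[0] for q in k],[q[1] for q in k]
A=np.c_[x,y,np.ones(len(x))];s=np.linalg.lstsq(A,np.square(x)+np.square(y),rcond=None)[0];print("centre",s[:2]/2)
for q in k:print(tool([q[0],q[1],.128]))
E
```

```text
[(np.float64(0.6286), np.float64(0.1583), np.int32(174)), (np.float64(0.6136), np.float64(0.2515), np.int32(176)), (np.float64(0.5447), np.float64(0.111), np.int32(174)), (np.float64(0.5132), np.float64(0.2586), np.int32(182)), (np.float64(0.4846), np.float64(0.1732), np.int32(176))]
[(np.float64(0.6281), np.float64(0.1587), np.int32(176)), (np.float64(0.6137), np.float64(0.2517), np.int32(175)), (np.float64(0.5445), np.float64(0.1106), np.int32(169)), (np.float64(0.5128), np.float64(0.2584), np.int32(183)), (np.float64(0.4844), np.float64(0.1736), np.int32(170))]
[1.82567433] [-1.45617614 -2.5534221  -1.33217308 -4.92405295 -1.15633261  1.33164466]
centre [0.55910268 0.19230341]
[  2.08008225 -26.88599338  15.18314643]
[ -0.45907477 -35.97802423  15.17562958]
[ -5.72441347 -21.24198659  15.17732176]
[-10.51519836 -35.55381101  15.16460161]
[-12.39611575 -26.74623791  15.16702896]
```

```bash
python3 - <<'E'
from h import *
s=cv2.imread("pics/side2.png");t=cv2.imread("pics/top2.png")
s=cv2.resize(s[140:270,310:450],None,fx=5,fy=5,interpolation=2);t=cv2.resize(t[185:325,335:495],None,fx=4,fy=4,interpolation=2)
s=np.clip(255*(s/255.)**.6,0,255).astype(np.uint8)
for a,col in((1.92,(0,255,0)),(1.8,(0,0,255))):
    P=lid_pt(C,a,[[0,.13,0],[.17,.13,0],[.17,-.13,0],[0,-.13,0]])
    cv2.polylines(s,[np.int32((proj("side",P)-[310,140]+.5)*5)],True,col,1)
P=case_pt(C,[[-.077,.122,.042],[-.077,-.122,.042],[.077,-.122,.042],[.077,.122,.042]])
cv2.polylines(s,[np.int32((proj("side",P)-[310,140]+.5)*5)],True,(255,0,0),1)
cv2.imwrite("pics/ov.png",s[:600])
E
```

```text
(no output)
```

View pics/ov.png

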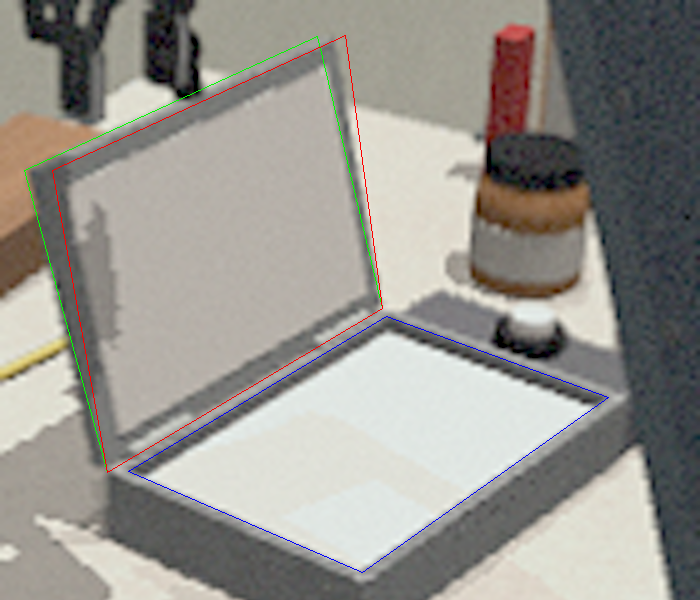

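```bash
python3 - <<'E'
from h import *
S=np.array([(325,65),(365,290),(115,432),(70,185)])/5+[310,140]-.4
def f(p,free=True):
    a,w,r1,r2,dx,dy=p
    P=lid_pt(C,a,[[r2,-w,0],[r1,-w,0],[r1,w,0],[r2,w,0]])
    return np.r_[(proj("side",P)-S-[dx,dy]).ravel(),dx/2,dy/2]
r=least_squares(f,[1.9,.11,.01,.15,0,0]);print(r.x.round(4),r.fun.round(2))
T=np.array([(426,201)])
for a in(1.8,1.85,1.9,1.95):print(a,proj("top",lid_pt(C,a,[[.198,0,.006],[.21,0,.006]])).round(1).tolist())
E
```

```text
[ 1.825   0.1152  0.0174  0.1568  0.195  -0.1524] [ 0.31 -0.15 -0.42 -0.11  0.47  0.07 -0.31  0.15  0.1  -0.08]
1.8 [[424.8, 204.5], [426.2, 202.3]]
1.85 [[424.9, 200.3], [426.3, 197.8]]
1.9 [[424.9, 196.2], [426.3, 193.4]]
1.95 [[424.9, 192.2], [426.3, 189.1]]
```

The overlay shows the lid near 1.83 rad by camera and 1.92 by the arm's own reading. I'll measure it again with the arm out of the way. For now I move over the nearest knob.

Emit:
carry_out([
  [[-1,-3.5,0,0,0,0,5.5],[-2,-7,1,0,0,0,5.5],[-3,-10.5,3,0,0,0,5.5],[-4,-14,6,0,0,0,5.5],[-5,-17,9,0,0,0,5.5],[-5.5,-19.5,12,0,0,0,5.5],[-5.7,-21,14,0,0,0,5.5],[-5.7,-21.2,15.2,0,0,0,5.5],[-5.7,-21.2,15.2,0,0,0,5.5],[-5.7,-21.2,15.2,0,0,0,5.5],[-5.7,-21.2,15.2,0,0,0,5.5]],
])

```text
t: 7.25
tcp_pos: [0.5475, 0.1078, 0.1277]
tool_rot: [0.998, -0.059, 0.001, 0.0]
force: [0.3, -0.0, 0.6]
finger_gap: 0.648
gripper_force: 0.0
```

```bash
python3 - <<'E'
from h import *
t=cams.snapshot("top");s=cams.snapshot("side")
cv2.imwrite("pics/top3.png",t[:,:,::-1]);cv2.imwrite("pics/side3.png",s[:,:,::-1])
print(on_platter(knobs(t)))
print(tool([.5447,.111,.058]),manip.sense()["tcp_pos"])
a=cv2.resize(t[180:320,340:490],None,fx=5,fy=5,interpolation=2)[:,:,::-1];b=cv2.resize(s[140:270,310:450],None,fx=5,fy=5,interpolation=2)[:,:,::-1]
g=np.zeros((600,800,3),np.uint8)
g=np.clip(255*(a/255.)**.6,0,255).astype(np.uint8)[:600];cv2.imwrite("pics/lid3.png",g)
E
```

```text
[(np.float64(0.639), np.float64(0.1605), np.int32(61)), (np.float64(0.4926), np.float64(0.1728), np.int32(77))]
[-0.31912437 -0.28431114  7.01683389] [0.54730075 0.10781367 0.12817796]
```

View pics/lid3.png

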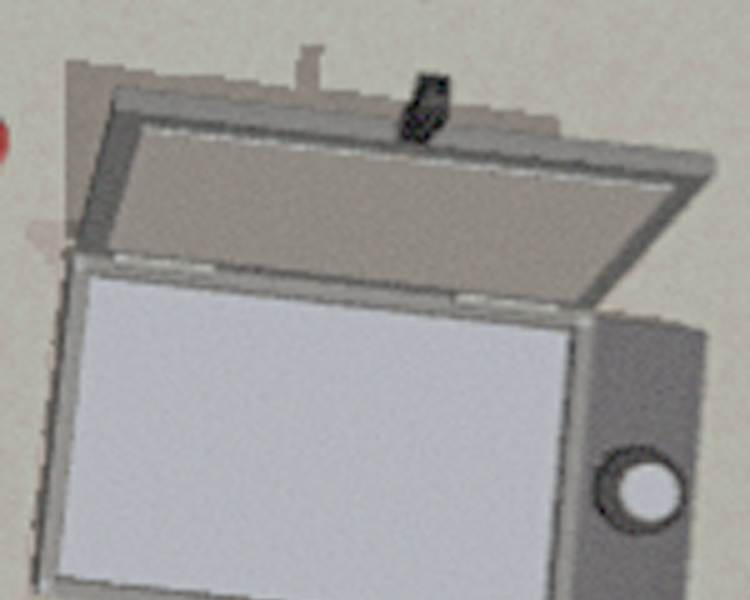

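The crop shows the opened lid's outer top corners at (118,90) and (715,158), its underside right corner at (703,180), the lug end at (437,80), the strip corner at (706,328) and the switch at (650,492).

```bash
python3 - <<'E'
from h import *
T=np.array([(118,90),(715,158),(703,180),(115,110),(437,78),(706,328),(597,308)])/5+[340,180]-.4
S=np.array([(325,65),(365,290),(115,432),(70,185)])/5+[310,140]-.4
def f(p,C=C):
    a,w,r1,r2,dx,dy,ex,ey=p
    A=np.r_[lid_pt(C,a,[[.17,.13,.012],[.17,-.13,.012],[.17,-.13,0],[.17,.13,0],[.21,0,.006]]),case_pt(C,[.085,-.19,.034]),lid_pt(C,a,[0,-.13,0])]
    B=lid_pt(C,a,[[r2,-w,0],[r1,-w,0],[r1,w,0],[r2,w,0]])
    return np.r_[(proj("top",A)-T-[ex,ey]).ravel(),(proj("side",B)-S-[dx,dy]).ravel(),np.array([dx,dy,ex,ey])/2]
r=least_squares(f,[1.9,.11,.01,.15,0,0,0,0]);print(r.x.round(4));print(r.fun.round(1))
g=lambda p:f(np.r_[p[0],r.x[1:4],p[1:5]],p[5:8])
r2=least_squares(g,np.r_[1.9,0,0,0,0,C]);print(r2.x.round(4));print(r2.fun.round(1))
E
```

```text
[ 1.848   0.1151  0.0173  0.1562 -0.3029 -0.0434 -0.1662  0.2975]
[-1.3 -0.6  0.1 -1.7  2.7 -1.  -1.1  0.4 -0.6  2.5  0.8 -0.3 -0.6  0.9
 -0.2 -0.  -0.  -0.2  0.9 -0.  -0.8  0.2 -0.2 -0.  -0.1  0.1]
[ 1.841  -0.4894 -0.2313  0.0776  0.1795  0.4951 -0.2392 -0.1254]
[-1.2 -1.2  0.2 -1.2  2.7 -0.5 -1.  -0.2 -0.4  2.5  0.6 -0.1 -0.8  0.8
  0.3  0.1  0.1 -0.1  0.4 -0.2 -0.9  0.1 -0.2 -0.1  0.   0.1]
```

Emit:
carry_out([
  [[-0.3,-0.3,2.4,0,0,0,5.5],[-0.3,-0.3,4.8,0,0,0,5.5],[-0.3,-0.3,7,0,0,0,5.5],[-0.3,-0.3,7,0,0,0,5.5],[-0.3,-0.3,7,0,0,0,4.5],[-0.3,-0.3,7,0,0,0,3],[-0.3,-0.3,7,0,0,0,3],[-0.3,-0.3,7,0,0,0,3],[-0.3,-0.3,7,0,0,0,3],[-0.3,-0.3,5,0,0,0,3],[-0.3,-0.3,2,0,0,0,3],[-0.3,-0.3,0,0,0,0,3]],
], force=30)

```text
t: 8.35
tcp_pos: [0.5433, 0.1124, 0.1287]
tool_rot: [0.998, -0.058, 0.001, -0.0]
force: [1.1, -0.2, -0.7]
finger_gap: 0.385
gripper_force: 30.0
```

```bash
cat >> h.py <<'E'
SLOT=[(-.04,-.085),(.04,-.085),(.04,.0),(-.04,.0),(-.04,.085),(.04,.085)]
E
python3 - <<'E'
from h import *
for s in SLOT:print(s,tool(case_pt(C,[*s,.13])[0]).round(2))
print(manip.sense()["gripper_force"],manip.sense()["finger_gap"])
E
```

```text
(-0.04, -0.085) [-4.87 44.05 -0.15]
(0.04, -0.085) [ 3.13 44.05 -0.14]
(0.04, 0.0) [ 3.13 35.55 -0.14]
(-0.04, 0.0) [-4.87 35.55 -0.15]
(-0.04, 0.085) [-4.87 27.05 -0.14]
(0.04, 0.085) [ 3.13 27.05 -0.13]
29.99460607767105 0.384898768336868
```

Emit:
carry_out([
  [[0.2,2,0,0,0,0,3],[0.5,6,-1,0,0,0,3],[0.8,10,-1,0,0,0,3],[1.1,14,-1,0,0,0,3],[1.4,18,-1,0,0,0,3],[1.7,22,-1,0,0,0,3],[2,26,-1,0,0,0,3],[2.3,30,-1,0,0,0,3],[2.6,34,0,0,0,0,3],[2.9,38,0,0,0,0,3],[3.1,42,0,0,0,0,3],[3.1,44,0,0,0,0,3]],
])

```text
t: 9.35
tcp_pos: [0.5229, -0.3339, 0.1274]
tool_rot: [0.998, -0.06, 0.001, 0.002]
force: [0.9, -0.0, 0.1]
finger_gap: 0.388
gripper_force: 30.1
```

Emit:
carry_out([
  [[0,0,0,0,0,0,3],[0,0,0,0,0,0,3],[0,0,0,0,0,0,3],[0,0,2,0,0,0,3],[0,0,4,0,0,0,3]],
])

```text
t: 9.77
tcp_pos: [0.5238, -0.327, 0.0879]
tool_rot: [0.998, -0.057, 0.001, 0.001]
force: [0.6, 0.5, -1.1]
finger_gap: 0.389
gripper_force: 30.1
```

```bash
python3 - <<'E'
from h import *
print(tool(case_pt(C,[.04,-.085,.063])[0]).round(2), manip.sense()["tcp_pos"])
k=on_platter(knobs());print(k)
E
```

```text
[-0.03  0.17  2.49] [ 0.52381807 -0.32704534  0.08793496]
[(np.float64(0.6298), np.float64(0.2324), np.int32(173)), (np.float64(0.6169), np.float64(0.1395), np.int32(172)), (np.float64(0.5357), np.float64(0.2684), np.int32(182)), (np.float64(0.4885), np.float64(0.2179), np.int32(175))]
```

Emit:
carry_out([
  [[0,0.1,1.2,0,0,0,3],[0,0.1,2,0,0,0,3],[0,0.1,2.4,0,0,0,3],[0,0.1,2.5,0,0,0,3],[0,0.1,2.5,0,0,0,4],[0,0.1,2.5,0,0,0,5],[0,0.1,2.5,0,0,0,5],[0,0.1,2.5,0,0,0,5],[0,0.1,1,0,0,0,5],[0,0.1,-2,0,0,0,5],[0,0.1,-5,0,0,0,5],[0,0.1,-5,0,0,0,5]],
])

```text
t: 10.82
tcp_pos: [0.5256, -0.3319, 0.1426]
tool_rot: [0.998, -0.058, 0.004, 0.004]
force: [0.9, 0.5, 0.4]
finger_gap: 0.591
gripper_force: 0.0
```

```bash
python3 - <<'E'
from h import *
k=on_platter(knobs());print(k)
for q in k:print(tool([q[0],q[1],.128]).round(2))
print(manip.sense()["force"])
E
```

```text
[(np.float64(0.6301), np.float64(0.2323), np.int32(177)), (np.float64(0.6162), np.float64(0.139), np.int32(172)), (np.float64(0.536), np.float64(0.2686), np.int32(181)), (np.float64(0.4883), np.float64(0.2181), np.int32(171))]
[  3.93 -57.19   0.99]
[  3.63 -47.77   1.04]
[ -5.83 -59.71   0.92]
[ -9.99 -54.14   0.91]
[-0.19309357  0.6487297  -0.11090564]
```

Emit:
carry_out([
  [[0,-2,0,0,0,0,5.5],[0,-6,-1,0,0,0,5.5],[0.3,-10,-1,0,0,0,5.5],[0.6,-14,-1,0,0,0,5.5],[1,-18,-1,0,0,0,5.5],[1.5,-22,-1,0,0,0,5.5],[2,-26,-1,0,0,0,5.5],[2.5,-30,-1,0,0,0,5.5],[3,-34,-1,0,0,0,5.5],[3.5,-38,0,0,0,0,5.5],[3.6,-42,0,0,0,0,5.5],[3.6,-45.5,0,0,0,0,5.5]],
])

```text
t: 11.87
tcp_pos: [0.6105, 0.121, 0.1352]
tool_rot: [0.998, -0.058, -0.001, -0.0]
force: [0.4, -1.2, -1.2]
finger_gap: 0.648
gripper_force: 0.0
```

Emit:
carry_out([
  [[0,-2.2,1,0,0,0,5.5],[0,-2.2,1,0,0,0,5.5],[0,-2.2,1,0,0,0,5.5],[0,-2.2,1,0,0,0,5.5],[0,-2.2,1,0,0,0,5.5]],
])

```text
t: 12.28
tcp_pos: [0.6136, 0.1388, 0.1266]
tool_rot: [0.998, -0.059, -0.0, 0.0]
force: [-0.4, -0.7, 0.7]
finger_gap: 0.647
gripper_force: 0.0
```

```bash
python3 - <<'E'
from h import *
s=cams.snapshot("side");print(tool([.6165,.139,.058]).round(2), manip.sense()["tcp_pos"])
m=[(c.round(1).tolist(),int(a)) for c,a in blobs(s,60) if 190<c[0]<340 and 240<c[1]<350];print(m)
for q in[(.6301,.2323),(.6162,.139),(.536,.2686),(.4883,.2181)]:print(proj("side",[*q,.054]).round(1))
E
```

```text
[ 0.26 -0.06  6.89] [0.61381063 0.13869239 0.12685271]
[([259.0, 249.4], 85), ([260.2, 276.7], 196), ([229.6, 295.2], 257), ([269.5, 298.3], 196), ([283.3, 315.6], 306), ([250.9, 319.9], 318)]
[[230.4 290.6]]
[[261.9 273. ]]
[[251.6 314.5]]
[[284.3 310.2]]
```

Emit:
carry_out([
  [[0.2,0,2.4,0,0,0,5.5],[0.2,0,4.8,0,0,0,5.5],[0.2,0,6.9,0,0,0,5.5],[0.2,0,6.9,0,0,0,5.5],[0.2,0,6.9,0,0,0,4.5],[0.2,0,6.9,0,0,0,3],[0.2,0,6.9,0,0,0,3],[0.2,0,6.9,0,0,0,3],[0.2,0,6.9,0,0,0,3],[0.2,0,5,0,0,0,3],[0.2,0,2,0,0,0,3],[0.2,0,0,0,0,0,3]],
])

```text
t: 13.33
tcp_pos: [0.6162, 0.1402, 0.1288]
tool_rot: [0.998, -0.058, 0.001, -0.0]
force: [0.6, 1.3, 0.2]
finger_gap: 0.389
gripper_force: 29.9
```

```bash
python3 - <<'E'
from h import *
print(tool(case_pt(C,[.04,0,.13])[0]).round(2),manip.sense()["gripper_force"],manip.sense()["finger_gap"])
E
```

```text
[-3.79 39.16 -0.13] 29.941349923610687 0.38929286973764493
```

Emit:
carry_out([
  [[0,2,0,0,0,0,3],[-0.4,6,-1,0,0,0,3],[-0.8,10,-1,0,0,0,3],[-1.2,14,-1,0,0,0,3],[-1.8,18,-1,0,0,0,3],[-2.3,22,-1,0,0,0,3],[-2.8,26,-1,0,0,0,3],[-3.3,30,-1,0,0,0,3],[-3.6,34,0,0,0,0,3],[-3.8,37,0,0,0,0,3],[-3.8,39.1,0,0,0,0,3],[-3.8,39.1,0,0,0,0,3]],
])

```text
t: 14.33
tcp_pos: [0.5329, -0.2492, 0.1276]
tool_rot: [0.998, -0.06, 0.002, 0.002]
force: [0.2, 0.7, 0.3]
finger_gap: 0.388
gripper_force: 30.0
```

Emit:
carry_out([
  [[0,0,0,0,0,0,3],[0,0,0,0,0,0,3],[0,0,0,0,0,0,3],[0,0,2,0,0,0,3],[0,0,4,0,0,0,3],[0,0,5.4,0,0,0,3],[0,0,6.2,0,0,0,3],[0,0,6.2,0,0,0,3],[0,0,6.2,0,0,0,3]],
])

```text
t: 15.08
tcp_pos: [0.5329, -0.243, 0.0649]
tool_rot: [0.998, -0.057, -0.0, -0.0]
force: [0.4, -0.3, -0.0]
finger_gap: 0.386
gripper_force: 30.3
```

Still about 2 mm up, so I lower it, release and rise.

Emit:
carry_out([
  [[0,0,0.2,0,0,0,3],[0,0,0.2,0,0,0,3],[0,0,0.2,0,0,0,4],[0,0,0.2,0,0,0,5],[0,0,0.2,0,0,0,5],[0,0,0.2,0,0,0,5],[0,0,-1,0,0,0,5],[0,0,-4,0,0,0,5],[0,0,-7,0,0,0,5],[0,-3,-7,0,0,0,5.5],[0,-6,-7,0,0,0,5.5],[0,-6,-7,0,0,0,5.5]],
])

```text
t: 16.08
tcp_pos: [0.5389, -0.1798, 0.1363]
tool_rot: [0.998, -0.057, -0.0, -0.001]
force: [-0.2, -0.0, 0.8]
finger_gap: 0.645
gripper_force: 0.0
```

```bash
python3 - <<'E'
from h import *
t=cams.snapshot("top");k=on_platter(knobs(t));print(k)
for q in k:print(tool([q[0],q[1],.128]).round(2))
for q in knobs(t,.032):
    l=case_pt([0,0,-C[2]],[q[0]-C[0],q[1]-C[1],0])[0]
    if abs(l[0])<.09 and abs(l[1])<.13:print("deck",l.round(4),q[2])
E
```

```text
[(np.float64(0.6289), np.float64(0.2336), np.int32(179)), (np.float64(0.5344), np.float64(0.2678), np.int32(184)), (np.float64(0.4878), np.float64(0.2171), np.int32(175))]
[  4.22 -42.29   0.82]
[ -5.55 -44.63   0.82]
[ -9.61 -39.06   0.82]
```

Emit:
carry_out([
  [[-0.5,-2,0,0,0,0,5.5],[-1.5,-6,0,0,0,0,5.5],[-2.5,-10,0,0,0,0,5.5],[-3.5,-14,0,0,0,0,5.5],[-4.5,-18,0,0,0,0,5.5],[-5.5,-22,0,0,0,0,5.5],[-6.5,-26,0,0,0,0,5.5],[-7.5,-30,0,0,0,0,5.5],[-8.5,-34,0,0,0,0,5.5],[-9.3,-37,0.5,0,0,0,5.5],[-9.6,-39,0.8,0,0,0,5.5],[-9.6,-39,0.8,0,0,0,5.5]],
])

```text
t: 17.13
tcp_pos: [0.4894, 0.2173, 0.1269]
tool_rot: [0.998, -0.056, 0.0, -0.0]
force: [0.2, 0.2, -0.3]
finger_gap: 0.647
gripper_force: 0.0
```

Emit:
carry_out([
  [[0,0,0,0,0,0,5.5],[0,0,0,0,0,0,5.5],[0,0,0,0,0,0,5.5],[0,0,0,0,0,0,5.5]],
])

```text
t: 17.47
tcp_pos: [0.49, 0.2127, 0.127]
tool_rot: [0.998, -0.059, 0.0, 0.0]
force: [0.3, -0.6, -0.2]
finger_gap: 0.647
gripper_force: 0.0
```

```bash
python3 - <<'E'
from h import *
print(tool([.4878,.2171,.058]).round(2), manip.sense()["tcp_pos"])
for n in("top","side"):
    print(n,[(c.round(1).tolist(),int(a)) for c,a in blobs(cams.snapshot(n),60) if 170<c[0]<340 and 190<c[1]<350])
E
```

```text
[-0.27 -0.41  6.9 ] [0.4900016  0.21272788 0.12702334]
top [([211.5, 217.7], 173)]
side [([253.1, 213.2], 450), ([251.5, 249.6], 249), ([229.4, 296.0], 261), ([268.9, 298.9], 170), ([284.2, 315.7], 308), ([251.4, 320.1], 310)]
```

Emit:
carry_out([
  [[-0.3,-0.4,2.4,0,0,0,5.5],[-0.3,-0.4,4.8,0,0,0,5.5],[-0.3,-0.4,6.9,0,0,0,5.5],[-0.3,-0.4,6.9,0,0,0,5.5],[-0.3,-0.4,6.9,0,0,0,4.5],[-0.3,-0.4,6.9,0,0,0,3],[-0.3,-0.4,6.9,0,0,0,3],[-0.3,-0.4,6.9,0,0,0,3],[-0.3,-0.4,6.9,0,0,0,3],[-0.3,-0.4,5,0,0,0,3],[-0.3,-0.4,2,0,0,0,3],[-0.3,-0.4,0,0,0,0,3]],
])

```text
t: 18.57
tcp_pos: [0.4872, 0.2186, 0.1287]
tool_rot: [0.998, -0.058, 0.001, -0.0]
force: [0.9, -0.3, -0.0]
finger_gap: 0.383
gripper_force: 30.0
```

```bash
python3 - <<'E'
from h import *
print(tool(case_pt(C,[.04,.085,.13])[0]).round(2),tool(case_pt(C,[-.04,-.042,.13])[0]).round(2),manip.sense()["gripper_force"],manip.sense()["finger_gap"])
E
```

```text
[ 9.93 36.95 -0.14] [ 1.93 49.65 -0.15] 29.999191761016846 0.38277308847299346
```

Emit:
carry_out([
  [[0,2,-0.5,0,0,0,3],[0,6,-1,0,0,0,3],[0,10,-1,0,0,0,3],[0,14,-1,0,0,0,3],[1,18,-1,0,0,0,3],[3,21.5,-1,0,0,0,3],[5,25,-1,0,0,0,3],[7,28.5,-1,0,0,0,3],[8.5,32,0,0,0,0,3],[9.5,35,0,0,0,0,3],[9.9,37,0,0,0,0,3],[9.9,37,0,0,0,0,3]],
])

```text
t: 19.57
tcp_pos: [0.5441, -0.1656, 0.1274]
tool_rot: [0.998, -0.06, 0.002, 0.002]
force: [0.8, 0.7, -1.0]
finger_gap: 0.387
gripper_force: 30.1
```

Emit:
carry_out([
  [[0,0,0,0,0,0,3],[0,0,0,0,0,0,3],[0,0,0,0,0,0,3],[0,0,2,0,0,0,3],[0,0,4,0,0,0,3],[0,0,5.4,0,0,0,3],[0,0,6.3,0,0,0,3],[0,0,6.3,0,0,0,3],[0,0,6.3,0,0,0,3]],
])

```text
t: 20.32
tcp_pos: [0.5424, -0.1596, 0.0639]
tool_rot: [0.998, -0.057, -0.0, -0.0]
force: [0.5, -0.5, -0.2]
finger_gap: 0.386
gripper_force: 30.7
```

Emit:
carry_out([
  [[0,0,0.1,0,0,0,3],[0,0,0.1,0,0,0,3],[0,0,0.1,0,0,0,4],[0,0,0.1,0,0,0,5],[0,0,0.1,0,0,0,5],[0,0,0.1,0,0,0,5],[0,0,-1,0,0,0,5],[0,0,-4,0,0,0,5],[0,0,-7,0,0,0,5],[0,-3,-7,0,0,0,5.5],[0,-5,-7,0,0,0,5.5],[0,-5,-7,0,0,0,5.5]],
])

```text
t: 21.32
tcp_pos: [0.548, -0.1078, 0.1353]
tool_rot: [0.998, -0.057, 0.0, -0.001]
force: [-0.6, 0.2, 0.1]
finger_gap: 0.646
gripper_force: 0.0
```

```bash
cat >> h.py <<'E'
def look():
    t=cams.snapshot("top");k=on_platter(knobs(t))
    for q in k:print("platter",q,tool([q[0],q[1],.128]).round(2))
    for q in knobs(t,.032):
        l=case_pt([0,0,-C[2]],[q[0]-C[0],q[1]-C[1],0])[0]
        if abs(l[0])<.09 and abs(l[1])<.13:print("deck",l.round(4),q[2])
E
python3 -c "
from h import *
look()"
```

```text
platter (np.float64(0.6298), np.float64(0.2324), np.int32(171)) [  4.25 -34.87   0.69]
platter (np.float64(0.5357), np.float64(0.2683), np.int32(181)) [ -5.5  -37.37   0.69]
deck [0.0405 0.0035 0.    ] 146
deck [ 0.039  -0.0801  0.    ] 158
```

Emit:
carry_out([
  [[0.5,-2,0,0,0,0,5.5],[1,-5.5,0,0,0,0,5.5],[1.5,-9.5,0,0,0,0,5.5],[2,-13.5,0,0,0,0,5.5],[2.5,-17.5,0,0,0,0,5.5],[3,-21.5,0,0,0,0,5.5],[3.5,-25.5,0,0,0,0,5.5],[4,-29.5,0,0,0,0,5.5],[4.2,-33,0.4,0,0,0,5.5],[4.2,-34.9,0.7,0,0,0,5.5],[4.2,-34.9,0.7,0,0,0,5.5],[4.2,-34.9,0.7,0,0,0,5.5]],
])

```text
t: 22.37
tcp_pos: [0.6302, 0.2313, 0.1264]
tool_rot: [0.998, -0.057, -0.0, 0.0]
force: [-0.5, -0.5, -0.2]
finger_gap: 0.642
gripper_force: 0.0
```

Emit:
carry_out([
  [[0,0,0,0,0,0,5.5],[0,0,0,0,0,0,5.5],[0,0,0,0,0,0,5.5]],
])

```text
t: 22.62
tcp_pos: [0.6306, 0.2292, 0.1271]
tool_rot: [0.998, -0.059, -0.0, 0.0]
force: [0.0, -0.8, -0.7]
finger_gap: 0.644
gripper_force: 0.0
```

```bash
python3 - <<'E'
from h import *
look()
print(tool([.6298,.2324,.058]).round(2), manip.sense()["tcp_pos"])
print([(c.round(1).tolist(),int(a)) for c,a in blobs(cams.snapshot("side"),60) if 170<c[0]<340 and 240<c[1]<350])
E
```

```text
platter (np.float64(0.6199), np.float64(0.2334), np.int32(52)) [-1.11 -0.28 -0.09]
platter (np.float64(0.5512), np.float64(0.1735), np.int32(44)) [-7.23  6.48 -0.09]
deck [0.0383 0.087  0.    ] 143
deck [0.0405 0.0043 0.    ] 152
deck [ 0.039  -0.0801  0.    ] 159
[-0.12 -0.29  6.91] [0.63061667 0.22935027 0.12707779]
[([253.6, 249.9], 224), ([229.3, 295.5], 272), ([269.5, 298.4], 189), ([250.8, 319.9], 322)]
```

Emit:
carry_out([
  [[-0.1,-0.3,2.4,0,0,0,5.5],[-0.1,-0.3,4.8,0,0,0,5.5],[-0.1,-0.3,6.9,0,0,0,5.5],[-0.1,-0.3,6.9,0,0,0,5.5],[-0.1,-0.3,6.9,0,0,0,4.5],[-0.1,-0.3,6.9,0,0,0,3],[-0.1,-0.3,6.9,0,0,0,3],[-0.1,-0.3,6.9,0,0,0,3],[-0.1,-0.3,6.9,0,0,0,3],[-0.1,-0.3,5,0,0,0,3],[-0.1,-0.3,2,0,0,0,3],[-0.1,-0.3,0,0,0,0,3]],
])

```text
t: 23.72
tcp_pos: [0.6302, 0.2342, 0.1289]
tool_rot: [0.998, -0.058, 0.001, -0.0]
force: [0.3, -0.5, 0.5]
finger_gap: 0.386
gripper_force: 29.9
```

```bash
python3 - <<'E'
from h import *
print(tool(case_pt(C,[-.035,.045,.13])[0]).round(2),tool(case_pt(C,[-.035,-.04,.13])[0]).round(2),manip.sense()["gripper_force"],manip.sense()["finger_gap"])
E
```

```text
[-11.59  44.16  -0.15] [-11.59  52.66  -0.16] 29.945311546325684 0.3863070426745562
```

Emit:
carry_out([
  [[0,2,-0.5,0,0,0,3],[0,6,-1,0,0,0,3],[0,10,-1,0,0,0,3],[-0.5,14,-1,0,0,0,3],[-2,17.7,-1,0,0,0,3],[-3.5,21.4,-1,0,0,0,3],[-5,25,-1,0,0,0,3],[-6.5,28.7,-1,0,0,0,3],[-8,32.4,-1,0,0,0,3],[-9.5,36,-1,0,0,0,3],[-11,39.7,-1,0,0,0,3],[-12,43,-1,0,0,0,3]],
])

```text
t: 24.72
tcp_pos: [0.4591, -0.1807, 0.1375]
tool_rot: [0.998, -0.058, 0.0, 0.0]
force: [0.3, 1.8, -0.3]
finger_gap: 0.392
gripper_force: 30.0
```

Emit:
carry_out([
  [[-0.1,3.7,0,0,0,0,3],[-0.1,7.2,0,0,0,0,3],[-0.1,9.7,1,0,0,0,3],[-0.1,9.7,1,0,0,0,3],[-0.1,9.7,1,0,0,0,3],[-0.1,9.7,1,0,0,0,3],[-0.1,9.7,3,0,0,0,3],[-0.1,9.7,5,0,0,0,3],[-0.1,9.7,6.4,0,0,0,3],[-0.1,9.7,7.3,0,0,0,3],[-0.1,9.7,7.3,0,0,0,3],[-0.1,9.7,7.3,0,0,0,3]],
])

```text
t: 25.72
tcp_pos: [0.4487, -0.2744, 0.064]
tool_rot: [0.998, -0.057, -0.0, -0.0]
force: [0.1, -0.5, -1.1]
finger_gap: 0.384
gripper_force: 30.8
```

```bash
python3 - <<'E'
from h import *
print(tool(case_pt(C,[-.04,-.04,.063])[0]).round(2))
E
```

```text
[0.05 0.04 0.1 ]
```

Emit:
carry_out([
  [[0,0,0.1,0,0,0,3],[0,0,0.1,0,0,0,3],[0,0,0.1,0,0,0,4],[0,0,0.1,0,0,0,5],[0,0,0.1,0,0,0,5],[0,0,0.1,0,0,0,5],[0,0,-1,0,0,0,5],[0,0,-4,0,0,0,5],[0,0,-7,0,0,0,5],[0,-3,-7,0,0,0,5.5],[0,-6,-7,0,0,0,5.5],[0,-6,-7,0,0,0,5.5]],
])

```text
t: 26.72
tcp_pos: [0.454, -0.211, 0.135]
tool_rot: [0.998, -0.057, -0.001, -0.002]
force: [-0.3, -0.1, -0.9]
finger_gap: 0.644
gripper_force: 0.0
```

```bash
python3 -c "
from h import *
look()"
```

```text
platter (np.float64(0.5361), np.float64(0.2683), np.int32(185)) [  2.66 -48.76   0.72]
deck [0.0383 0.0868 0.    ] 133
deck [0.0428 0.0061 0.    ] 116
deck [ 0.0392 -0.0804  0.    ] 159
```

Emit:
carry_out([
  [[0,-2,0,0,0,0,5.5],[0,-6,0,0,0,0,5.5],[0.3,-10,0,0,0,0,5.5],[0.6,-14,0,0,0,0,5.5],[0.9,-18,0,0,0,0,5.5],[1.2,-22,0,0,0,0,5.5],[1.5,-26,0,0,0,0,5.5],[1.8,-30,0,0,0,0,5.5],[2.1,-34,0,0,0,0,5.5],[2.4,-38,0,0,0,0,5.5],[2.7,-42,0,0,0,0,5.5],[2.7,-46,0,0,0,0,5.5]],
])

```text
t: 27.77
tcp_pos: [0.5371, 0.2395, 0.1343]
tool_rot: [0.998, -0.058, 0.001, -0.0]
force: [0.3, -0.1, 0.6]
finger_gap: 0.646
gripper_force: 0.0
```

Emit:
carry_out([
  [[0,-2.7,0.7,0,0,0,5.5],[0,-2.7,0.7,0,0,0,5.5],[0,-2.7,0.7,0,0,0,5.5],[0,-2.7,0.7,0,0,0,5.5],[0,-2.7,0.7,0,0,0,5.5],[0,-2.7,0.7,0,0,0,5.5]],
])

```text
t: 28.27
tcp_pos: [0.5389, 0.2631, 0.127]
tool_rot: [0.998, -0.059, -0.0, 0.0]
force: [-1.0, 0.5, 0.3]
finger_gap: 0.638
gripper_force: 0.0
```

```bash
python3 - <<'E'
from h import *
look()
print(tool([.5361,.2683,.058]).round(2))
print([(c.round(1).tolist(),int(a)) for c,a in blobs(cams.snapshot("side"),60) if 170<c[0]<340 and 240<c[1]<350])
E
```

```text
deck [0.0382 0.087  0.    ] 145
deck [0.0406 0.0044 0.    ] 151
deck [ 0.039  -0.0807  0.    ] 155
deck [-0.0386 -0.0361  0.    ] 154
[-0.34 -0.47  6.91]
[([269.5, 298.8], 172), ([250.6, 320.2], 310)]
```

Emit:
carry_out([
  [[-0.3,-0.5,2.4,0,0,0,5.5],[-0.3,-0.5,4.8,0,0,0,5.5],[-0.3,-0.5,6.9,0,0,0,5.5],[-0.3,-0.5,6.9,0,0,0,5.5],[-0.3,-0.5,6.9,0,0,0,4.5],[-0.3,-0.5,6.9,0,0,0,3],[-0.3,-0.5,6.9,0,0,0,3],[-0.3,-0.5,6.9,0,0,0,3],[-0.3,-0.5,6.9,0,0,0,3],[-0.3,-0.5,5,0,0,0,3],[-0.3,-0.5,2,0,0,0,3],[-0.3,-0.5,0,0,0,0,3]],
])

```text
t: 29.37
tcp_pos: [0.5367, 0.2703, 0.1288]
tool_rot: [0.998, -0.058, 0.001, -0.0]
force: [0.2, 0.2, -0.4]
finger_gap: 0.392
gripper_force: 30.0
```

```bash
python3 - <<'E'
from h import *
print(tool(case_pt(C,[-.04,.05,.13])[0]).round(2),manip.sense()["gripper_force"],manip.sense()["finger_gap"])
E
```

```text
[-2.38 46.16 -0.15] 29.97825175523758 0.3919604602269597
```

Emit:
carry_out([
  [[0,1,-2,0,0,0,3],[-0.2,5,-2,0,0,0,3],[-0.4,9,-2,0,0,0,3],[-0.6,13,-2,0,0,0,3],[-0.8,17,-2,0,0,0,3],[-1,21,-2,0,0,0,3],[-1.3,25,-2,0,0,0,3],[-1.6,29,-2,0,0,0,3],[-1.9,33,-2,0,0,0,3],[-2.2,37,-2,0,0,0,3],[-2.4,41,-1,0,0,0,3],[-2.4,44,-1,0,0,0,3]],
])

```text
t: 30.37
tcp_pos: [0.4604, -0.1668, 0.1367]
tool_rot: [0.998, -0.059, -0.0, 0.0]
force: [1.8, 0.6, -0.4]
finger_gap: 0.383
gripper_force: 30.1
```

Emit:
carry_out([
  [[0,2.2,1,0,0,0,3],[0,2.2,1,0,0,0,3],[0,2.2,1,0,0,0,3],[0,2.2,1,0,0,0,3],[0,2.2,3,0,0,0,3],[0,2.2,5,0,0,0,3],[0,2.2,6.4,0,0,0,3],[0,2.2,7.3,0,0,0,3],[0,2.2,7.3,0,0,0,3],[0,2.2,7.3,0,0,0,3]],
])

```text
t: 31.2
tcp_pos: [0.459, -0.1848, 0.0639]
tool_rot: [0.998, -0.057, -0.0, -0.0]
force: [0.3, -0.5, -1.3]
finger_gap: 0.385
gripper_force: 30.5
```

```bash
python3 - <<'E'
from h import *
print(tool(case_pt(C,[-.04,.05,.063])[0]).round(2))
E
```

```text
[0.06 0.05 0.09]
```

Emit:
carry_out([
  [[0,0,0.1,0,0,0,3],[0,0,0.1,0,0,0,3],[0,0,0.1,0,0,0,4],[0,0,0.1,0,0,0,5],[0,0,0.1,0,0,0,5],[0,0,0.1,0,0,0,5],[0,0,-1,0,0,0,5],[0,0,-4,0,0,0,5],[0,-3,-7,0,0,0,5],[0,-7,-8,0,0,0,5],[0,-11,-8,0,0,0,5],[0,-15,-8,0,0,0,5]],
])

```text
t: 32.2
tcp_pos: [0.4769, -0.0361, 0.1451]
tool_rot: [0.998, -0.059, 0.001, 0.0]
force: [0.5, 0.4, -0.7]
finger_gap: 0.588
gripper_force: 0.0
```

Emit:
carry_out([
  [[0,-3,0,0,0,0,5],[0,-5,0,0,0,0,4],[0,-5,0,0,0,0,3],[0,-5,0,0,0,0,2],[0,-5,0,0,0,0,1],[0,-5,0,0,0,0,0]],
])

```text
t: 32.7
tcp_pos: [0.4821, 0.0116, 0.1438]
tool_rot: [0.998, -0.059, 0.0, 0.0]
force: [0.0, 0.8, -0.7]
finger_gap: 0.006
gripper_force: 0.0
```

```bash
python3 - <<'E'
from h import *
look()
t=cams.snapshot("top");s=cams.snapshot("side");f=lambda a:cv2.resize(a,None,fx=2.5,fy=2.5,interpolation=2)
g=np.hstack([f(t[180:340,340:500]),f(s[140:300,280:440])])[:,:,::-1];cv2.imwrite("pics/deck.png",g)
P=case_pt(C,[0,-.16,.0576])[0];print(tool(P+[0,0,.08]).round(2))
for z in(.04,.05,.058):print(z,at_z("top",np.array((650,492))/5+[340,180]-.4,z))
E
```

```text
deck [0.0381 0.0872 0.    ] 144
deck [0.0406 0.0044 0.    ] 151
deck [ 0.0391 -0.0807  0.    ] 153
deck [-0.041  0.053  0.   ] 148
deck [-0.0385 -0.0362  0.    ] 152
[ 4.12 40.81  0.62]
0.04 [ 0.4745479  -0.40378107  0.04      ]
0.05 [ 0.47458075 -0.40059089  0.05      ]
0.058 [ 0.47460702 -0.39803875  0.058     ]
```

View pics/deck.png

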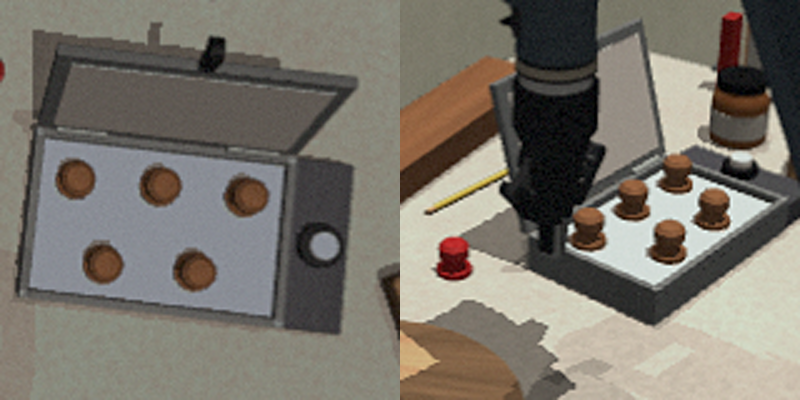

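All five knobs stand upright on the deck: in the left half at (75,178), (160,185), (246,195), (102,262) and (194,270). The switch is at (322,245) there and at (742,160) in the right half. Next is the switch height.

```bash
python3 - <<'E'
from h import *
def wc(n,x,y):
    s=cams.snapshot(n)[y-12:y+12,x-14:x+14].astype(float);g=s.min(2);m=g>.75*g.max();v,u=np.nonzero(m)
    return np.array([u.mean()+x-14,v.mean()+y-12]),m.sum()
a,na=wc("top",468,277);b,nb=wc("side",416,203);print(a,na,b,nb,tri(a,b))
i=tri(a,b)[0];print(tool(i+[0,0,.08]).round(2))
E
```

```text
[473.48979592 277.96598639] 147 [419.42857143 202.22142857] 140 (array([ 0.47221665, -0.41095305,  0.05054522]), np.float64(1.3741050921880742))
[ 3.99 42.1   1.32]
```

```bash
python3 - <<'E'
from h import *
p,e=tri((468.8,277.7),(416.9,203.5));print(p,e,tool(p+[0,0,.08]).round(2),case_pt(C,[0,-.16,.05]))
E
```

```text
[ 0.47367241 -0.39918536  0.05087969] 0.9491236406503845 [ 4.   40.92  1.29] [[ 0.47490214 -0.39861545  0.05      ]]
```

Emit:
carry_out([
  [[0.4,3,-1,0,0,0,0],[0.8,7,-2,0,0,0,0],[1.2,11,-2,0,0,0,0],[1.6,15,-2,0,0,0,0],[2,19,-2,0,0,0,0],[2.4,23,-2,0,0,0,0],[2.8,27,-2,0,0,0,0],[3.2,31,-2,0,0,0,0],[3.6,35,-2,0,0,0,0],[4,38.5,-1,0,0,0,0],[4.1,40.9,0,0,0,0,0],[4.1,40.9,0,0,0,0,0]],
])

```text
t: 33.95
tcp_pos: [0.4741, -0.4043, 0.1421]
tool_rot: [0.998, -0.061, 0.0, 0.001]
force: [0.0, -0.4, 0.2]
finger_gap: 0.002
gripper_force: 0.0
```

Emit:
carry_out([
  [[0,0,0,0,0,0,0],[0,0,0,0,0,0,0],[0,0,0,0,0,0,0],[0,0,1,0,0,0,0],[0,0,3,0,0,0,0],[0,0,5,0,0,0,0],[0,0,6,0,0,0,0],[0,0,6,0,0,0,0],[0,0,6,0,0,0,0]],
])

```text
t: 34.7
tcp_pos: [0.4754, -0.3974, 0.0833]
tool_rot: [0.998, -0.058, -0.0, -0.001]
force: [0.1, 0.5, -0.1]
finger_gap: 0.0
gripper_force: 0.0
```

```bash
python3 - <<'E'
from h import *
look();print(tool([.4743,-.3990,.07]).round(2),manip.sense()["force"])
E
```

```text
deck [0.0384 0.0869 0.    ] 136
deck [0.041  0.0044 0.    ] 141
deck [ 0.039  -0.0803  0.    ] 160
deck [-0.0411  0.0528  0.    ] 141
deck [-0.0331 -0.0309  0.    ] 72
[-0.14  0.1   1.42] [-0.09173685  0.34081099  0.78246354]
```

Emit:
carry_out([
  [[-0.1,0.1,0.2,0,0,0,0],[-0.1,0.1,0.4,0,0,0,0],[-0.1,0.1,0.6,0,0,0,0],[-0.1,0.1,0.8,0,0,0,0],[-0.1,0.1,1.0,0,0,0,0],[-0.1,0.1,1.0,0,0,0,0],[-0.1,0.1,1.0,0,0,0,0]],
])

```text
t: 35.33
tcp_pos: [0.4743, -0.3994, 0.074]
tool_rot: [0.998, -0.058, 0.0, 0.0]
force: [-0.6, 0.8, 1.1]
finger_gap: 0.002
gripper_force: 1.0
```

Emit:
carry_out([
  [[0,0,0.15,0,0,0,0],[0,0,0.3,0,0,0,0],[0,0,0.45,0,0,0,0],[0,0,0.45,0,0,0,0],[0,0,0.45,0,0,0,0]],
])

```text
t: 35.75
tcp_pos: [0.4743, -0.3994, 0.0696]
tool_rot: [0.998, -0.058, 0.0, 0.0]
force: [-1.5, 0.6, 4.6]
finger_gap: -0.004
gripper_force: 2.3
```

Emit:
carry_out([
  [[0,0,0.1,0,0,0,0],[0,0,0.2,0,0,0,0],[0,0,0.25,0,0,0,0],[0,0,0.25,0,0,0,0],[0,0,0.25,0,0,0,0]],
])

```text
t: 36.17
tcp_pos: [0.4744, -0.3995, 0.0689]
tool_rot: [0.998, -0.058, 0.0, 0.001]
force: [-3.3, 2.0, 14.6]
finger_gap: -0.002
gripper_force: 7.5
```

The button is at its stop: 14.6 N with no further travel. I let go and retreat.

Emit:
carry_out([
  [[0,0,-0.5,0,0,0,0],[0,0,-2,0,0,0,0],[0,0,-4,0,0,0,0],[0,0,-7,0,0,0,0],[0,0,-10,0,0,0,0],[0,3,-13,0,0,0,0],[0,7,-15,0,0,0,0],[0,11,-15,0,0,0,0],[0,15,-15,0,0,0,0],[0,18,-15,0,0,0,0],[0,18,-15,0,0,0,0],[0,18,-15,0,0,0,0]],
])

```text
t: 37.17
tcp_pos: [0.4522, -0.5792, 0.2151]
tool_rot: [0.998, -0.059, -0.0, -0.001]
force: [0.5, 0.7, -0.4]
finger_gap: -0.003
gripper_force: 0.0
```

```bash
python3 - <<'E'
from h import *
look()
t=cams.snapshot("top");s=cams.snapshot("side")
f=lambda a:cv2.resize(a,None,fx=2,fy=2,interpolation=2)
cv2.imwrite("pics/end.png",np.hstack([f(t[180:330,170:490])[:, :400],f(s[140:290,280:480])])[:,:,::-1]);cv2.imwrite("pics/endtop.png",f(t[180:330,170:500])[:,:,::-1])
print(manip.sense()["tcp_pos"])
E
```

```text
deck [0.0384 0.0871 0.    ] 139
deck [0.0406 0.0044 0.    ] 147
deck [ 0.0396 -0.08    0.    ] 154
deck [-0.0409  0.0529  0.    ] 148
deck [-0.0388 -0.0363  0.    ] 148
[ 0.45351748 -0.57615366  0.21581823]
```

View pics/endtop.png

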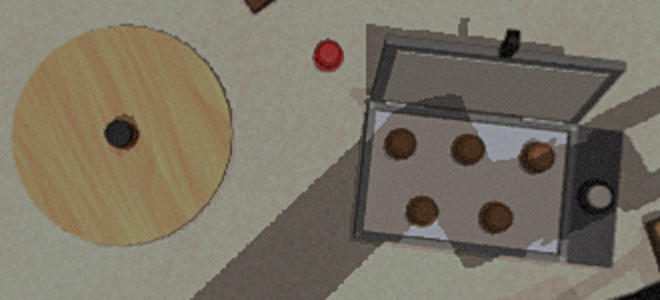

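View pics/end.png

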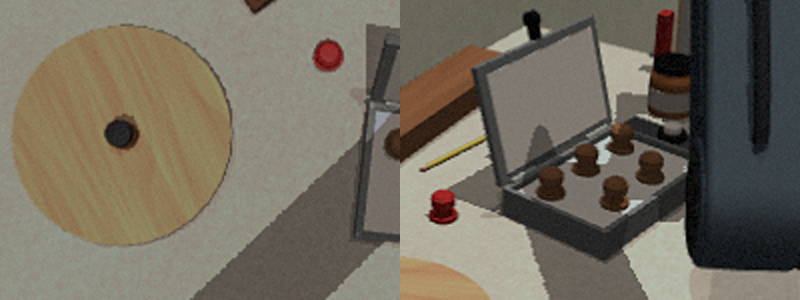

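The top view shows five knobs on the deck, the jar alone on the platter at (120,133) and the switch up at (598,196). In the side view the lid is still leaning back and the switch is clear of the arm. I'll hand the job in.

```bash
python3 -c "
from station import sign_off
print(sign_off())"
```

```text
the job is handed in; nothing more can be done
None
```

I handed the job in at about 37 s: the lid leans back at about 1.84 rad by camera (allowed 1.78–2.06), five knobs stand upright on the deck at least 8 cm apart, the switch was pressed once to its stop and let go, and the jar is still on the turntable; sign-off gave no verdict.

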